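# Dock the fraction carrier in the sampling head

### The arm

A 6-joint arm with a two-finger parallel gripper is mounted at the origin on a cart in front of the work surface, level with it; the furniture and walls round the work are solid. World frame = base frame: x ahead of the robot, y to its left, z up, the work surface at z = 0. Lengths are in m, angles in degrees, forces in N, time in s.
With the tool pointing down it reaches from about 0.4 to 0.825 m from the base axis. Payload 7 kg.
Tool frame: the origin (TCP) lies midway between the tips of the shut fingers; the grasp point (between the pads) lies 19 mm behind it; z points along the fingers, y is the line along which they close (so a half turn about z gives the same grasp; the last joint's range is limited). The gripper opens to 88 mm and grips with 3 to 60 N. Pads are 19 mm wide; open, the fingers measure 130 mm over their backs; the gripper's body (78 mm by 193 mm) begins 47 mm behind the grasp point.
Start: joints at [16.507, 20.546, 0.682, 0, -70.136, -16.507], TCP at [0.675, -0, 0.227] pointing down, gripper open.
Joint ranges: [-176.03, 176.03], [-82.01, 121.73], [-58.28, 71.71], [-173.87, 95.51], [-174.79, -0.11], [-173.66, 173.66]. Speed limits (degrees/s): [136.94, 136.94, 172.46, 180, 180, 180].

### API

Orientations are given as [roll, pitch, yaw] about the fixed x, y, z axes, in that order (R = Rz(yaw) Ry(pitch) Rx(roll)).
In Python, from plant import ctrl, viewer, close_job gives the robot as it stands. The module is installed in compiled form; this text tells all that it offers.
- The arm moves only by the tool step_arm, never from a script. Its argument "moves" is a list that holds one entry, the list of rows, each a list of 5 numbers: the shift along the world's x, y, z in cm, then the turn about the world's z in rad, then the finger opening in cm, from 0 to 8.76. In form: [[[tx, ty, tz, twist, grip], ...]]. A call has 1 to 10 rows; each row shifts and turns the commanded pose from where the row before left it; what a row does not reach is not made up. A row lasts 1/10 s, in which the tool goes at most 50 mm and 8.59 degrees, less where a joint would pass 70% of its speed; a pose out of reach is approached as far as the arm can. A call with a gripper value outside its range is refused whole. The fingers move at their own pace and stop on an object; the grip force is fixed at half the most. Time passes only in rows, so rows that do not move let the fingers close. It gives the time, the measured TCP pose, the force, the opening and the grip force at its end, in the units of the state.
- ctrl.get_obs(): the state, without advancing time (a new reading comes with each control period).
- viewer.snapshot(name): name is "scene" or "side" or "wrist"; returns (picture, depth): 384x512x3 uint8, blue, green, red; 384x512 float32, m along the optical axis (not along the pixel's ray), 0 where there is no reading.
- viewer.camera_info(name): a dict with "camera_matrix" (3x3 intrinsics, pixels), "eye" and "orientation" of the camera in the world. Camera axes: x right, y down, z forward; pixel columns grow to the right and rows downward; lengths in m; the calibration is good to about 2 mm. A picture is of the moment at which its call begins: read the wrist's pose just before it. camera_info takes no time and is no camera call; for the wrist camera it gives the pose at the moment of the call.
- close_job(): hands the job in; it is judged then, once.
The state is a dict: "clock": time; "joint_pos": joint angles; "qvel": joint speeds; "tau": joint torques, N m; "tool_pos": TCP position; "orientation": TCP orientation; "force": force on the tool from outside, world axes, zero at the start; "moment": the same for the moment, N m; "opening": finger opening in m; "gripper_force": force on a finger pad.
Only numpy, scipy, OpenCV 4.12 (cv2) and the standard library are available. Lean on these libraries where they do the work, as an engineer would, in place of code of your own. Each camera call takes 0.05 s, during which the arm holds its last target. There are 200 camera calls.

### The job

Stand the last capped sample vial in the empty pocket of the white vial carrier that is parked in the dock, right down and upright. Then push the carrier along its rails into the sampling head until the sprung pawl clicks in behind its side lug and holds it; push gently and level, without forcing it down or ramming it against the end stop. Leave the carrier latched with all three vials standing in it, and do not knock over or shove the flask or the bottle.

Things in the scene. Friction and masses are not known exactly. Their poses are not given: they have to be found in the camera images.
- dock: fixed aluminium base plate, 350 x 136 x 6 mm, with two steel guide rails (55 mm apart inside, tops 15 mm above the table). Origin on the table, on the lane's centre line; x runs along the lane from its open mouth (x = -0.19) into the white sampling head, y to the left, z up.
- head_place (a point): on the dock's plate where the sampling head's tunnel begins on average (dock x = 0.034). The head (guard over the tunnel 88 mm high with a bush to 104 mm, tunnel 78 mm high, housing behind it 108 mm high, 124 mm wide) is clamped in slots, so its true place, pawl and stop included, is not measured: up to 25 mm nearer or farther along the lane. The end of the push must be felt.
- carrier: loose white vial carrier, 150 mm long (x), 52 wide (y), 30 high, 80 to 150 g, between the rails (underside 6 mm above the table), at first clear of the head. Origin: centre of its underside, x into the head. Three pockets 30.5 mm wide, 38 mm apart along x; upright handle plate at the robot end (8 thick, 44 wide, top at 56 mm); steel lug low on its left. Latched: origin at dock x = 0 +- 0.025.
- push_face (a point): centre of the outer face (towards the robot) of the carrier's handle plate, 35 mm above the carrier's underside: push here along +x of the carrier with the closed fingertips; the nearest vial stands 51 mm farther along x (centre) and its top is 68 mm above the table
- pocket_inner (a point): centre of the floor of the carrier's pocket nearest to the sampling head, 25 mm below its mouth; empty at the start, the last vial belongs here. Once the carrier is latched this pocket is under the needle guard, out of reach.
- pocket_middle (a point): centre of the floor of the middle pocket, holding vial_middle
- pocket_outer (a point): centre of the floor of the pocket nearest to the handle plate, holding vial_outer
- vial_last: capped glass sample vial, 28 mm in diameter, 57 mm high, 28 g, standing alone on the table to the left or the right of the dock; origin: centre of its underside, z up along it. Grip it round its upper half; in the pocket its upper 32 mm stand free. In the pocket only 10 mm lie between it and the next vial along x, so close the fingers across the lane.
- vial_middle: the same kind of vial, already in the middle pocket
- vial_outer: the same kind of vial, already in the pocket nearest to the handle plate
- pawl (a joint): pawl on an upright hinge left of the tunnel, rad: 0 sprung in (free or dropped behind the lug), 0.1 to 0.2 riding on the lug. Felt at the handle: friction up to 2 N, riding pawl 2 to 6 N, over the last 10 mm an ejector pin too (5 to 10 N in all), click, less; 1.5 mm on, rubber bumpers add 6 N per mm: a steady 13 to 16 N means past the pawl. Let go, the ejector sets the lug on the pawl.
- flask: conical glass flask, 64 mm in diameter, 105 mm high, standing on the table on the other side of the dock from the last vial; origin: centre of its underside. Not needed.
- bottle: amber screw-cap bottle, 46 mm in diameter, 93 mm high, standing to the right of the sampling head; origin: centre of its underside. Not needed.
There are look-alikes about, which are no part of the job. What is shaped like the vial_middle but black is not meant.

How it is judged (in metres and radians):
On the way, in this order (a step that is already met when the one before it is completed fails the run):
1. the last vial stands upright on the floor of the inner pocket while the carrier is still clear of the sampling head (horizontal distance between vial_last and pocket_inner below 0.004 m and z of vial_last in the frame of pocket_inner below 0.004 m and angle between vial_last's own z axis and vertical below 0.1 rad and x of carrier in the frame of dock below -0.06 m), for 0.2 s.
2. the carrier is latched: the pawl has dropped in behind the lug, and the pressed-in ejector holds the lug on it (value of joint pawl below 0.06 rad and contact force between each of pawl, ejector and carrier above 1 N and x of carrier in the frame of dock above -0.032 m), for 0.2 s.
At the end, for the whole second after the job is handed in: Carrier at rest in the lane (in line, level within 0.05 rad, beyond dock x = -0.032), pawl dropped in (below 0.06 rad), lug on pawl and ejector pin on carrier each pressing with over 1 N; the three vials in their own pockets, upright (0.1 rad), within 4 mm of its centre and floor (all of step 2 and horizontal distance between vial_last and pocket_inner below 0.004 m and z of vial_last in the frame of pocket_inner below 0.004 m and angle between each of vial_last, vial_middle, vial_outer's own z axis and vertical below 0.1 rad and horizontal distance between vial_middle and pocket_middle below 0.004 m and z of vial_middle in the frame of pocket_middle below 0.004 m and horizontal distance between vial_outer and pocket_outer below 0.004 m and z of vial_outer in the frame of pocket_outer below 0.004 m and angle between the x axis of carrier and the x axis of dock, either way round below 0.05 rad and angle between carrier's own z axis and vertical below 0.05 rad and linear speed of carrier below 0.01 m/s and linear speed of vial_last below 0.02 m/s); the robot touches nothing.
It fails at once if the carrier is rammed: more than 15 N against the rubber bumpers of its end stop (contact force between carrier and bumper above 15 N).
It fails at once if the carrier is forced: pressed down on the dock or jammed against its rails with more than 35 N (contact force between carrier and dock above 35 N).
It fails at once if the flask or the bottle is knocked over or shoved (tilted more than 0.5 rad or moved more than 40 mm) (angle between any of flask, bottle's own z axis and vertical above 0.5 rad or distance of any of flask, bottle from where it was at the start of the episode above 0.04 m).
It also fails if it takes over 61 s, if anything falls off the work surface, if the arm or the gripper's body presses on something with over 40 N, if the wrist force passes 120 N, or if a joint passes its speed limit or range.

## Working session

There is one attempt and no reset: what is moved stays moved. The work goes in short steps, Python scripts to look and compute and a tool call to move; the robot and the scene stay as the last step left them, time stands still between calls to the robot, and variables do not carry over. Pictures are saved under pics/ and viewed, at most 10 in all, crops included, and the job is handed in when it is done.

Besides the shell and the picture viewer there is one more tool, called after "Call:" as name([rows], argument=value, ...), one row to a line, values as JSON. step_arm: Moves the arm, as the interface text tells. Its arguments: {"type":"object","properties":{"moves":{"type":"array","items":{"type":"array","items":{"type":"array","items":{"type":"number"}}}}},"required":["moves"]}

```bash
mkdir -p pics; cat > h.py <<'E'
import numpy as np,cv2
from plant import ctrl,viewer
def snap(n,f):
    i=viewer.camera_info(n);p,d=viewer.snapshot(n);cv2.imwrite('pics/%s.png'%f,p);np.savez('pics/%s.npz'%f,p=p,d=d,K=np.array(i['camera_matrix']),e=np.array(i['eye']),o=np.array(i['orientation']));return p,d,i
E
python3 - <<'E'
from h import *
for n in ['scene','side']:
    p,d,i=snap(n,n+'0');print(n,i,(d>0).mean())
print(ctrl.get_obs())
a=cv2.imread('pics/scene0.png');b=cv2.imread('pics/side0.png')
E
```

```text
scene {'camera_matrix': array([[467.5488752 ,   0.        , 258.47593705],
       [  0.        , 467.5488752 , 188.16840061],
       [  0.        ,   0.        ,   1.        ]]), 'eye': array([-0.11029772, -0.52820123,  0.58279355]), 'orientation': array([-123.29594177,   -0.42174239,  -58.79635486])} 0.9957631429036459
side {'camera_matrix': array([[409.40969746,   0.        , 253.71680818],
       [  0.        , 409.40969746, 193.4677918 ],
       [  0.        ,   0.        ,   1.        ]]), 'eye': array([0.23537985, 0.38921361, 0.6277223 ]), 'orientation': array([-135.30801084,   -0.6980573 , -146.49952258])} 0.9958699544270834
{'clock': 0.1, 'joint_pos': array([ 1.65097508e+01,  2.05891453e+01,  6.41594829e-01, -1.69180565e-02,
       -7.01359489e+01, -1.65082273e+01]), 'qvel': array([-0.00152031,  0.08649328,  0.16086044,  0.03386342,  0.00078982,
        0.13957046]), 'tau': array([-1.42273191e-03, -5.84165347e+01,  2.93752134e+01,  7.01551259e+00,
        1.01412315e-02, -6.66964229e-05]), 'tool_pos': array([6.74587326e-01, 8.57124707e-06, 2.25718008e-01]), 'orientation': array([ 1.79915423e+02, -8.47929869e-03, -9.00042305e+01]), 'force': array([-0.59389835,  0.20805889, -0.29613168]), 'moment': array([ 0.0223143 ,  0.00829694, -0.04497038]), 'gripper_force': 0.0, 'opening': 0.08762620426137696}
```

View pics/scene0.png

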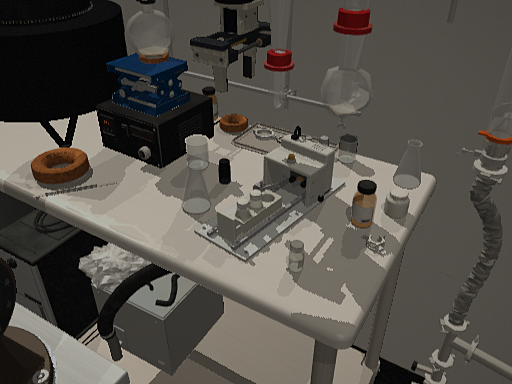

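View pics/side0.png

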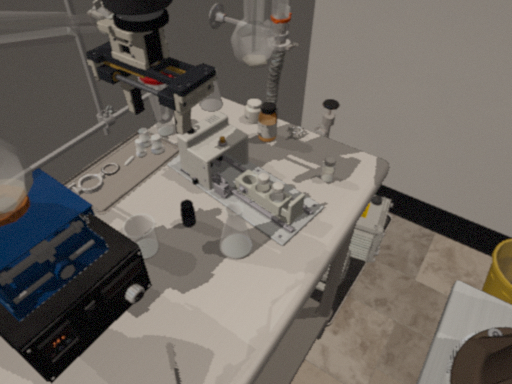

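Scene view: capped white vial standing alone right of the dock at about (296,256) (side view (329,170)); black look-alike at (224,171) (side (187,213)); two vials in the carrier at (242,208) and (256,198); other white-capped jars at (397,205) and on the tray at (323,143). The (296,256) vial fits: clear glass, standing alone on the dock's right, opposite the flask at (196,190). I'll confirm that in a crop.

```bash
cat >> h.py <<'E'
from scipy.spatial.transform import Rotation as Ro
def load(f):
    z=np.load('pics/%s.npz'%f);R=Ro.from_euler('xyz',z['o'],degrees=True).as_matrix();return z['p'],z['d'],z['K'],z['e'],R
def cloud(f):
    p,d,K,e,R=load(f);v,u=np.mgrid[:384,:512]
    c=np.stack([(u-K[0,2])/K[0,0]*d,(v-K[1,2])/K[1,1]*d,d],-1);return p,c@R.T+e
def ray(f,u,v,z):
    p,d,K,e,R=load(f);r=R@np.array([(u-K[0,2])/K[0,0],(v-K[1,2])/K[1,1],1]);return e+r*(z-e[2])/r[2]
def proj(f,X):
    p,d,K,e,R=load(f);c=(np.asarray(X)-e)@R;return (c[...,:2]/c[...,2:])*K[0,0]+K[:2,2]
E
python3 - <<'E'
from h import *
a=cv2.imread('pics/scene0.png')[130:280,180:340];b=cv2.imread('pics/side0.png')[110:260,180:340]
cv2.imwrite('pics/c1.png',np.hstack([cv2.resize(x,None,fx=2.5*1.9,fy=2.5*1.9,interpolation=cv2.INTER_CUBIC)[:, :] for x in (a,)])[:600,:800])
p,W=cloud('scene0'); ps,Ws=cloud('side0')
for n,w,pts in (('scene',W,[(296,245),(296,256),(296,265),(242,203),(256,192),(222,230),(300,225)]),('side',Ws,[(329,160),(329,170),(330,178),(262,185),(276,187),(290,205),(250,178)])):
    for u,v in pts: print(n,u,v,w[v,u].round(3))
E
```

```text
scene 296 245 [ 0.458 -0.264  0.057]
scene 296 256 [ 0.448 -0.271  0.042]
scene 296 265 [ 0.449 -0.271  0.02 ]
scene 242 203 [ 0.499 -0.127  0.07 ]
scene 256 192 [ 0.548 -0.128  0.068]
scene 222 230 [ 0.46  -0.106  0.022]
scene 300 225 [ 0.579 -0.214  0.   ]
side 329 160 [ 0.464 -0.26   0.057]
side 329 170 [ 0.456 -0.251  0.039]
side 330 178 [ 0.452 -0.256  0.013]
side 262 185 [ 0.541 -0.116  0.056]
side 276 187 [ 0.508 -0.115  0.069]
side 290 205 [ 0.465 -0.095  0.061]
side 250 178 [ 0.591 -0.148  0.024]
```

View pics/c1.png

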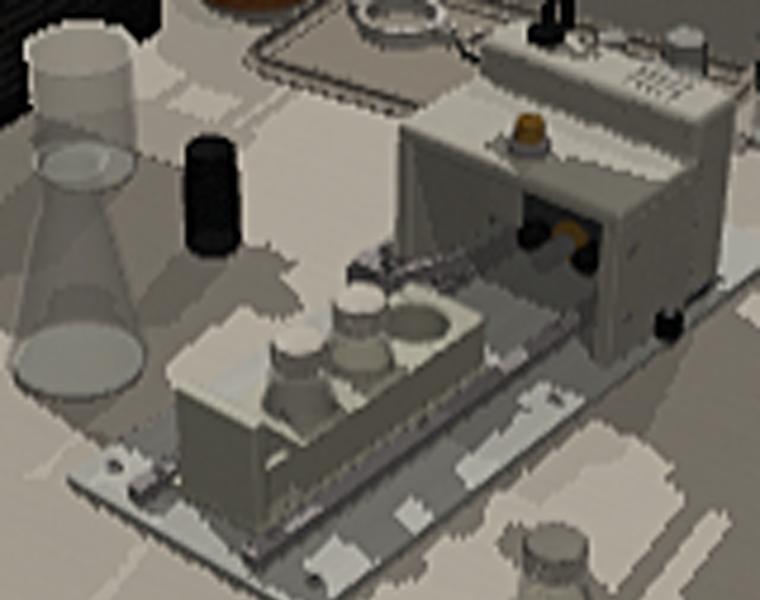

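The crop shows the carrier with two capped vials and its empty inner pocket toward the head, with the capped vial at lower right. That vial is vial_last. Now the measurements.

```bash
python3 - <<'E'
from h import *
print(viewer.camera_info('wrist'))
for f in('scene0','side0'):
    p,W=cloud(f);X,Y,Z=W[...,0],W[...,1],W[...,2]
    def roi(x0,x1,y0,y1,z0,z1):
        m=(X>x0)&(X<x1)&(Y>y0)&(Y<y1)&(Z>z0)&(Z<z1);return W[m]
    for nm,a in (('last',(.42,.49,-.30,-.23,.054,.060)),('caps',(.47,.6,-.18,-.08,.064,.072)),('handle',(.44,.485,-.15,-.06,.060,.064)),('ctop',(.45,.66,-.19,-.05,.033,.039))):
        q=roi(*a)
        if len(q)<3: print(f,nm,len(q));continue
        print(f,nm,len(q),q.mean(0).round(4),q.min(0).round(3),q.max(0).round(3))
        if nm=='ctop':
            print(cv2.minAreaRect((q[:,:2]*1000).astype(np.float32)))
        if nm=='caps':
            for s in (q[q[:,0]<.525],q[q[:,0]>=.525]): print('  ',len(s),s.mean(0).round(4),cv2.minEnclosingCircle((s[:,:2]*1000).astype(np.float32)))
        if nm=='last':print(cv2.minEnclosingCircle((q[:,:2]*1000).astype(np.float32)))
E
```

```text
{'camera_matrix': array([[333.01976274,   0.        , 259.84177593],
       [  0.        , 333.01976274, 194.41192936],
       [  0.        ,   0.        ,   1.        ]]), 'eye': array([ 0.67461276, -0.07767887,  0.38358048]), 'orientation': array([ 1.63378031e+02, -9.20107780e-02,  1.79969844e+02])}
scene0 last 106 [ 0.4597 -0.2644  0.0565] [ 0.449 -0.275  0.054] [ 0.474 -0.253  0.059]
((461.08990478515625, -263.02215576171875), 12.853222846984863)
scene0 caps 157 [ 0.5244 -0.1267  0.0674] [ 0.495 -0.14   0.064] [ 0.555 -0.112  0.071]
   80 [ 0.506  -0.1239  0.0674] ((506.8048400878906, -122.93283081054688), 13.320487976074219)
   77 [ 0.5435 -0.1295  0.0674] ((544.9548950195312, -128.13656616210938), 12.785473823547363)
scene0 handle 61 [ 0.4601 -0.1163  0.0617] [ 0.454 -0.138  0.06 ] [ 0.466 -0.093  0.064]
scene0 ctop 462 [ 0.54   -0.13    0.0357] [ 0.454 -0.158  0.033] [ 0.657 -0.083  0.039]
((555.5634155273438, -123.49630737304688), (205.5635528564453, 73.91917419433594), 3.738024950027466)
side0 last 73 [ 0.4626 -0.2621  0.0566] [ 0.451 -0.275  0.054] [ 0.474 -0.251  0.059]
((463.77740478515625, -263.1549377441406), 12.824007987976074)
side0 caps 175 [ 0.5262 -0.123   0.0678] [ 0.498 -0.14   0.064] [ 0.558 -0.11   0.071]
   92 [ 0.5085 -0.12    0.0678] ((508.3619079589844, -121.01598358154297), 12.297876358032227)
   83 [ 0.5458 -0.1262  0.0678] ((546.935302734375, -127.96862030029297), 12.42401123046875)
side0 handle 69 [ 0.462  -0.1142  0.0619] [ 0.456 -0.136  0.06 ] [ 0.467 -0.094  0.064]
side0 ctop 534 [ 0.5496 -0.1181  0.0357] [ 0.456 -0.158  0.033] [ 0.66  -0.081  0.039]
((559.003662109375, -123.30757141113281), (207.15469360351562, 75.34449768066406), 4.264723777770996)
```

Call:
step_arm([
  [[-2.1,-2.6,0,0.142,8.7],[-2.1,-2.6,0,0.142,8.7],[-2.1,-2.6,0,0.142,8.7],[-2.1,-2.6,0,0.142,8.7],[-2.1,-2.6,0,0.142,8.7],[-2.1,-2.6,0,0.142,8.7],[-2.1,-2.6,0,0.142,8.7],[-2.1,-2.6,0,0.142,8.7],[-2.1,-2.6,0,0.142,8.7],[-2.1,-2.6,0,0.142,8.7]],
])

```text
clock: 1.1
tool_pos: [0.4638, -0.2608, 0.2263]
orientation: [-180.0, 0.0, -8.3]
force: [-0.4, -0.4, -0.5]
opening: 0.0867
gripper_force: 0.0
```

Call:
step_arm([
  [[0,0,0,0,8.7],[0,0,0,0,8.7]],
])

```text
clock: 1.3
tool_pos: [0.4644, -0.2605, 0.2265]
orientation: [-180.0, 0.0, -8.8]
force: [-0.3, -0.9, -0.3]
opening: 0.087
gripper_force: 0.0
```

```bash
python3 - <<'E'
from h import *
o=ctrl.get_obs();print(o['tool_pos'],o['orientation'],o['force'])
p,d,i=snap('wrist','w1');print(i['eye'],i['orientation'])
for X in([.462,-.2635,.057],[.5075,-.122,.068],[.5455,-.128,.068],[.583,-.134,.036]):print(proj('w1',X).round(1))
E
```

```text
[ 0.46444303 -0.26048911  0.22646996] [-1.79990795e+02  5.60300974e-03 -8.80593592e+00] [-0.30064305 -0.94386836 -0.33101788]
[ 0.54076804 -0.27264129  0.38433016] [ 1.63366147e+02  1.53551356e-02 -9.88313058e+01]
[263.  176.8]
[109.9 155.9]
[104.7 114.7]
[114.2  73.3]
```

View pics/w1.png

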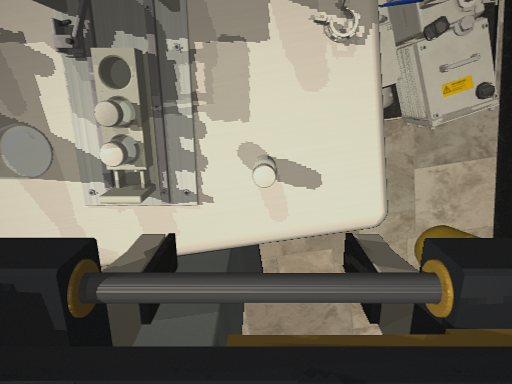

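Wrist view: vial_last's cap is at (264,176), the carrier caps at about (107,113) and (112,154), and the empty pocket mouth at (116,71). The lane is nearly vertical in the image. Refining with circle fits.

```bash
cat >> h.py <<'E'
def meas(f):
    p,W=cloud(f);p2,d,K,e,R=load(f);Z=W[...,2]
    out={}
    def capc(u,v,z0,r=22):
        m=np.zeros(Z.shape,np.uint8);s=(slice(max(v-r,0),v+r),slice(max(u-r,0),u+r));m[s]=(abs(Z[s]-z0)<.004)
        n,l,st,c=cv2.connectedComponentsWithStats(m);k=1+np.argmax(st[1:,4]);cn=cv2.findContours((l==k).astype(np.uint8),0,1)[0][0]
        (a,b),rr=cv2.minEnclosingCircle(cn);el=cv2.fitEllipse(cn);return c[k],(a,b),rr,el[0],el[1]
    return W,capc
E
python3 - <<'E'
from h import *
f='w1';W,capc=meas(f)
for n,u,v,z in(('last',264,176,.057),('outer',112,154,.068),('mid',107,113,.068)):
    c=capc(u,v,z);print(n,[np.round(x,1) for x in c]);print('   ',ray(f,*c[0],z).round(4),ray(f,*c[3],z).round(4))
# pocket: dark hole in depth: carrier top mask filled
Z=W[...,2];m=np.zeros(Z.shape,np.uint8);s=(slice(40,205),slice(80,155));m[s]=abs(Z[s]-.036)<.004
cs,_=cv2.findContours(m,cv2.RETR_CCOMP,cv2.CHAIN_APPROX_NONE)
for c in cs:
    if cv2.contourArea(c)>150:
        print(cv2.contourArea(c),cv2.boundingRect(c),cv2.minAreaRect(c))
        e=cv2.fitEllipse(c);print('  ell',e,ray(f,*e[0],.036).round(4))
big=max(cs,key=cv2.contourArea)[:,0]
P=np.array([ray(f,u,v,.036)[:2] for u,v in big]);
r=cv2.minAreaRect((P*1000).astype(np.float32));print(r)
E
```

```text
last [array([263.6, 175.9]), array([263.7, 175.8]), np.float64(11.7), array([263.6, 175.9]), array([22. , 22.5])]
    [ 0.4628 -0.2642  0.057 ] [ 0.4628 -0.2642  0.057 ]
outer [array([111.4, 154.2]), array([111.5, 154.5]), np.float64(13.2), array([111.4, 154.2]), array([22.9, 25.2])]
    [ 0.5088 -0.1239  0.068 ] [ 0.5089 -0.1238  0.068 ]
mid [array([106.4, 113.6]), array([106.5, 113.5]), np.float64(13.7), array([106.4, 113.6]), array([23.9, 26.9])]
    [ 0.5462 -0.1299  0.068 ] [ 0.5462 -0.1299  0.068 ]
3388.0 (90, 48, 57, 122) ((118.54932403564453, 108.39312744140625), (125.95024108886719, 44.565731048583984), 84.18437957763672)
  ell ((118.73966217041016, 102.0632095336914), (46.32168960571289, 143.9393310546875), 172.4308624267578) [ 0.5558 -0.1309  0.036 ]
787.0 (100, 56, 32, 34) ((115.75000762939453, 72.75), (33.23401641845703, 29.698484420776367), 45.0)
  ell ((115.70736694335938, 72.61878967285156), (29.53929328918457, 34.03879165649414), 150.56155395507812) [ 0.5833 -0.1356  0.036 ]
((546.6131591796875, -129.56805419921875), (43.582889556884766, 119.17961883544922), 81.20895385742188)
```

Call:
step_arm([
  [[-0.16,-0.37,-2,0,8.7],[0,0,-3,0,8.7],[0,0,-3,0,7],[0,0,-3,0,6],[0,0,-3,0,6],[0,0,-2,0,6],[0,0,-2,0,6],[0,0,-1.6,0,6],[0,0,0,0,6],[0,0,0,0,6]],
])

```text
clock: 2.35
tool_pos: [0.4639, -0.2632, 0.0305]
orientation: [180.0, 0.0, -8.6]
force: [0.3, -0.8, 1.2]
opening: 0.0597
gripper_force: 0.0
```

Call:
step_arm([
  [[0,0,0,0,4],[0,0,0,0,3.4],[0,0,0,0,3.0],[0,0,0,0,2.9],[0,0,0,0,2.7],[0,0,0,0,2.4],[0,0,0,0,2.2],[0,0,0,0,2.2]],
])

```text
clock: 3.15
tool_pos: [0.4635, -0.2638, 0.0307]
orientation: [180.0, -0.0, -8.6]
force: [0.3, 0.4, 1.7]
opening: 0.0269
gripper_force: 30.0
```

Call:
step_arm([
  [[0,0,1,0,2.2],[0,0,2.5,0,2.2],[0,0,3,0,2.2],[0,0,3,0,2.2],[2,2.1,1,0,2.2],[2.5,2.5,0,0,2.2],[2.5,2.7,0,0,2.2],[2.5,2.7,0,0,2.2],[1.5,1.7,0,0,2.2],[1,1.1,0,0,2.2]],
])

```text
clock: 4.15
tool_pos: [0.5842, -0.1344, 0.1358]
orientation: [-180.0, 0.0, -8.6]
force: [-0.4, -0.3, -0.9]
opening: 0.0267
gripper_force: 30.0
```

Call:
step_arm([
  [[0,0,-1,0,2.2],[0,0,-1.5,0,2.2],[0,0,0,0,2.2],[0,0,0,0,2.2],[0,0,0,0,2.2]],
])

```text
clock: 4.65
tool_pos: [0.5834, -0.1363, 0.1112]
orientation: [180.0, -0.0, -8.7]
force: [-0.6, -0.2, -0.0]
opening: 0.0266
gripper_force: 30.0
```

```bash
python3 - <<'E'
from h import *
o=ctrl.get_obs();print(o['tool_pos'],o['orientation'],o['force'])
for n in('wrist','scene','side'): snap(n,n+'2')
a=cv2.imread('pics/wrist2.png');a=cv2.resize(a[100:384,130:390],None,fx=2,fy=2)[:600]
b=[cv2.resize(cv2.imread('pics/%s2.png'%n)[v:v+110,u:u+110],None,fx=2.6,fy=2.6) for n,u,v in(('scene',215,120),('side',200,110))]
b=np.vstack(b)[:568];b=np.pad(b,((0,568-len(b)),(0,0),(0,0)));cv2.imwrite('pics/v2.png',np.hstack([a[:,:510],b]))
E
```

```text
[ 0.58335737 -0.13631123  0.11119408] [ 1.79997196e+02 -3.58568880e-02 -8.67244784e+00] [-0.60957146 -0.20270574 -0.02581972]
```

View pics/v2.png

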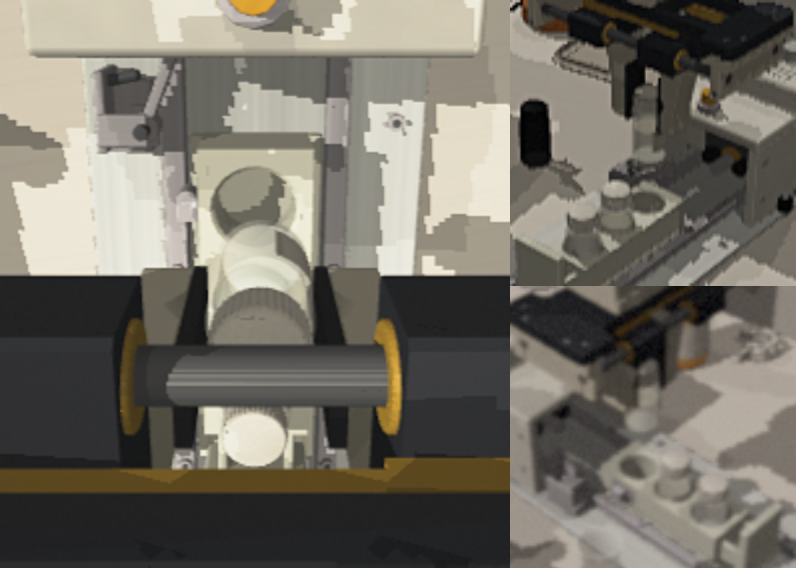

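Wrist view: the upright vial is held, its bottom rim near crop (266,255), with the pocket ellipse at crop (253,203), full frame (256,201). Both need comparing at the right heights.

```bash
python3 - <<'E'
from h import *
f='wrist2';p,W=cloud(f);Z=W[...,2]
m=np.zeros(Z.shape,np.uint8);s=(slice(160,240),slice(225,292));m[s]=abs(Z[s]-.036)<.004
cs,_=cv2.findContours(m,1,cv2.CHAIN_APPROX_NONE);c=max(cs,key=cv2.contourArea)[:,0]
P=np.array([ray(f,u,v,.036)[:2] for u,v in c])
# carrier long edges & front edge in lane frame
a=np.radians(-8.75);L=np.array([[np.cos(a),np.sin(a)],[-np.sin(a),np.cos(a)]])
Q=P@L.T;print('lane coords range',Q.min(0).round(4),Q.max(0).round(4))
y0=[(Q[abs(Q[:,0]-x)<.002,1].min(),Q[abs(Q[:,0]-x)<.002,1].max()) for x in np.arange(Q[:,0].min()+.004,Q[:,0].max()-.002,.006)];print(np.round(y0,4))
# pocket rim: circle through upper arc points of the hole
mm=(m==0);n,l,st,cc=cv2.connectedComponentsWithStats(mm.astype(np.uint8));k=l[195,255];print(st[k],cc[k])
ys,xs=np.where(l==k)
arc=np.array([ray(f,xs[ys==v].min()-.5,v,.036)[:2] for v in range(ys.min()+1,ys.min()+16)]+[ray(f,xs[ys==v].max()+.5,v,.036)[:2] for v in range(ys.min()+1,ys.min()+16)])
A=np.c_[2*arc,np.ones(len(arc))];q=np.linalg.lstsq(A,(arc**2).sum(1),rcond=None)[0];print('pocket',q[:2],np.sqrt(q[2]+q[:2]@q[:2]),'lane',L@q[:2])
o=np.array([.58336,-.13631]);print('tcp lane',L@o)
print('expect bottom circle px', [proj(f,[*(o+.014*np.array([np.cos(t),np.sin(t)])),.0805]).round(1).tolist() for t in (a,a+np.pi/2,a+np.pi,a-np.pi/2)])
cr=p[180:260,225:300];cv2.imwrite('pics/cr.png',cv2.resize(cr,None,fx=7,fy=7))
E
```

```text
lane coords range [ 0.5696 -0.0651] [ 0.6211 -0.0229]
[[-0.0282 -0.0237]
 [-0.0644 -0.0237]
 [-0.065  -0.0231]
 [-0.0649 -0.0233]
 [-0.0648 -0.0235]
 [-0.0646 -0.0229]
 [-0.0645 -0.0231]
 [-0.0651 -0.0232]]
[     0      0    512    384 194995] [255.50322829 191.47785328]
pocket [ 0.67693533 -0.14809842] 0.16407289665245742 lane [ 0.69158606 -0.04339709]
tcp lane [ 0.59730651 -0.04598086]
expect bottom circle px [[259.5, 205.6], [236.5, 227.4], [259.4, 248.4], [282.5, 227.5]]
```

View pics/cr.png

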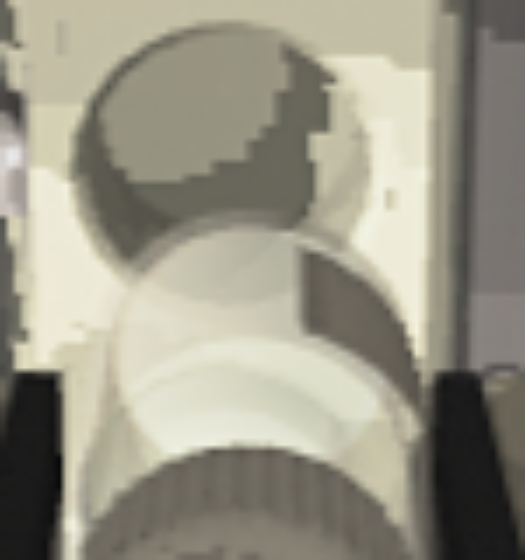

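The crop shows the pocket mouth spanning about x 75–370 with its top at y 22 (full-frame centre near (256.2,203.7)). The vial's bottom spans 110–420 with its top edge at 215. Now their offset.

```bash
python3 - <<'E'
from h import *
f='wrist2'
a=np.radians(-8.75);L=np.array([[np.cos(a),np.sin(a)],[-np.sin(a),np.cos(a)]])
def fit(pts,z,r):
    P=np.array([ray(f,225+x/7-.43,180+y/7-.43,z)[:2] for x,y in pts])
    from scipy.optimize import least_squares
    s=least_squares(lambda c:np.hypot(*(P-c).T)-r,P.mean(0)-[.003,0]);return s.x,(s.fun*1000).round(1)
po=fit([(75,170),(100,92),(150,42),(222,22),(290,40),(345,90),(370,165),(115,260)],.036,.01525)
for r in(.014,.0125):
  vb=fit([(112,330),(130,275),(180,230),(250,212),(330,235),(385,280),(415,340)],.0805,r);print(r,vb,L@vb[0])
print(po,L@po[0]);print('d lane',L@(po[0]-vb[0]),'d world',po[0]-vb[0])
# scene/side check: pocket centre by mean of known caps lane y now
E
```

```text
0.014 (array([ 0.58019753, -0.1370689 ]), array([-0.8,  0. ,  0.4,  0.4, -0.3, -0.4, -0.1])) [ 0.59429629 -0.04721202]
0.0125 (array([ 0.58211653, -0.1374036 ]), array([ 0.4,  0.5,  0.2, -0.1, -0.5,  0. ,  1.1])) [ 0.59624388 -0.04725089]
(array([ 0.58473384, -0.13411196]), array([ 0.2, -0.2,  0.1,  0.3,  0.1, -0. ,  0.3,  0.4])) [ 0.59832998 -0.04359941]
d lane [0.00208611 0.00365148] d world [0.0026173  0.00329164]
```

Call:
step_arm([
  [[0.15,0.25,-1,0,2.2],[0,0,-1.2,0,2.2],[0,0,-1.0,0,2.2],[0,0,0,0,2.2],[0,0,0,0,2.2],[0,0,0,0,2.2]],
])

```text
clock: 5.4
tool_pos: [0.5851, -0.1333, 0.0787]
orientation: [180.0, -0.0, -8.6]
force: [-0.5, -0.9, -0.3]
opening: 0.0267
gripper_force: 30.0
```

```bash
python3 - <<'E'
from h import *
o=ctrl.get_obs();print(o['tool_pos'],o['orientation'],o['force'])
for n in('wrist','scene','side'): snap(n,n+'3')
p=cv2.imread('pics/wrist3.png')[180:265,215:305]
b=[cv2.resize(cv2.imread('pics/%s3.png'%n)[v:v+60,u:u+60],None,fx=4.95,fy=4.95,interpolation=cv2.INTER_CUBIC) for n,u,v in(('scene',235,145),('side',225,135))]
b=np.vstack(b);a=cv2.resize(p,None,fx=5.5,fy=7);print(a.shape,b.shape)
cv2.imwrite('pics/v3.png',np.hstack([a[:594],b[:594]])[:594,:800])
E
```

```text
[ 0.58514501 -0.13325678  0.07872235] [ 1.79994376e+02 -1.59770025e-02 -8.62978052e+00] [-0.5348829  -0.86451556 -0.34091685]
(595, 495, 3) (594, 297, 3)
```

View pics/v3.png

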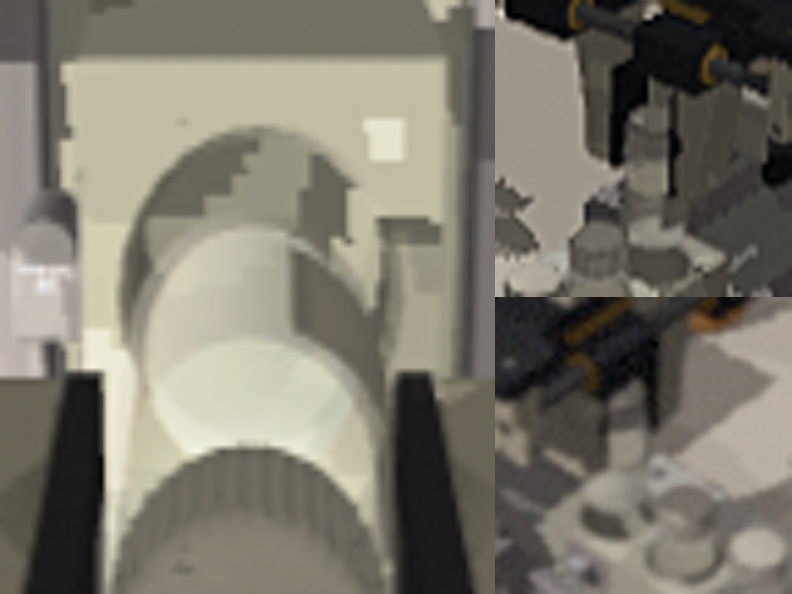

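Wrist view: pocket spans x 120–400 (crop), the vial's bottom 138–385, so they are laterally aligned. The pocket's top edge is at y 127 and the vial's front edge at y 225. Computing the along-lane offset.

```bash
python3 - <<'E'
from h import *
from scipy.optimize import least_squares
f='wrist3'
a=np.radians(-8.75);L=np.array([[np.cos(a),np.sin(a)],[-np.sin(a),np.cos(a)]])
def fit(pts,z,r=None):
    P=np.array([ray(f,215+x/5.5-.41,180+y/7-.43,z)[:2] for x,y in pts])
    s=least_squares(lambda c:np.hypot(*(P-c[:2]).T)-(r or c[2]),[*(P.mean(0)-[.003,0]),.014]);return L@s.x[:2],s.x[2],(s.fun*1000).round(1)
po=fit([(122,290),(130,240),(160,180),(205,142),(260,127),(320,145),(365,185),(395,240),(403,280)],.036,.01525)
print(po)
for r in(.014,.0128,None):
  print(r,fit([(142,320),(160,280),(195,245),(260,226),(310,240),(350,275),(378,325)],.048,r))
print(L@[.58514,-.13326])
E
```

```text
(array([ 0.59874508, -0.04441899]), np.float64(0.014), array([ 1.1,  0.7,  0.2, -0.1, -0.2, -0.3,  0. ,  0.8,  1.3]))
0.014 (array([ 0.59463888, -0.04392408]), np.float64(0.014), array([-0.1,  0.1,  0.1,  0. , -0.1, -0.1,  0.1]))
0.0128 (array([ 0.5961881, -0.0439119]), np.float64(0.014), array([ 0.6,  0.3, -0. , -0.3, -0.3,  0.1,  0.9]))
None (array([ 0.59459873, -0.04392429]), np.float64(0.014031062956297148), array([-0.1,  0.1,  0.1,  0. , -0.1, -0.1,  0.1]))
[ 0.59860182 -0.04269558]
```

```bash
python3 - <<'E'
from h import *
from scipy.optimize import least_squares
a=np.radians(-8.75);L=np.array([[np.cos(a),np.sin(a)],[-np.sin(a),np.cos(a)]])
for f in('scene3','side3','wrist3'):
    p,W=cloud(f);l=W[...,:2]@L.T;X,Y,Z=l[...,0],l[...,1],W[...,2]
    for n,x0,zb in(('held',.5955,.048),('mid',.5595,.011),('outer',.5215,.011)):
        for lo,hi in((.026,.040),(.048,.056)):
            m=(abs(X-x0)<.0175)&(abs(Y+.045)<.0155)&(Z>zb+lo)&(Z<zb+hi)
            q=l[m]
            if len(q)<15: print(f,n,len(q));continue
            r=.014 if hi<.05 else .0125
            s=least_squares(lambda c:np.hypot(*(q-c).T)-r,[x0,-.045],loss='soft_l1',f_scale=.001)
            print(f,n,lo,len(q),q.mean(0).round(4),s.x.round(4),'rms',np.sqrt((s.fun**2).mean()).round(4))
    
E
```

```text
scene3 held 0.026 65 [ 0.5858 -0.0482] [ 0.5974 -0.0435] rms 0.0016
scene3 held 0.048 42 [ 0.5888 -0.0463] [ 0.5975 -0.0434] rms 0.0026
scene3 mid 0.026 80 [ 0.5507 -0.051 ] [ 0.5588 -0.0434] rms 0.0011
scene3 mid 0.048 51 [ 0.5535 -0.0486] [ 0.5588 -0.0427] rms 0.0024
scene3 outer 0.026 84 [ 0.5127 -0.0507] [ 0.521  -0.0433] rms 0.0012
scene3 outer 0.048 51 [ 0.5153 -0.0485] [ 0.521  -0.0424] rms 0.0024
side3 held 0.026 50 [ 0.5876 -0.0414] [ 0.5984 -0.0437] rms 0.0015
side3 held 0.048 37 [ 0.5903 -0.0456] [ 0.5978 -0.0449] rms 0.003
side3 mid 0.026 68 [ 0.5535 -0.0354] [ 0.5605 -0.0439] rms 0.0009
side3 mid 0.048 41 [ 0.5556 -0.0375] [ 0.5608 -0.0444] rms 0.0023
side3 outer 0.026 71 [ 0.5152 -0.0365] [ 0.5223 -0.044 ] rms 0.0015
side3 outer 0.048 51 [ 0.5178 -0.0377] [ 0.5233 -0.0443] rms 0.0033
wrist3 held 0.026 643 [ 0.6083 -0.0457] [ 0.5972 -0.0433] rms 0.0016
wrist3 held 0.048 591 [ 0.6062 -0.0452] [ 0.5965 -0.0435] rms 0.0028
wrist3 mid 0
wrist3 mid 0.048 48 [ 0.5541 -0.044 ] [ 0.5635 -0.0433] rms 0.0022
wrist3 outer 0.026 260 [ 0.5303 -0.0438] [ 0.5208 -0.0439] rms 0.0006
wrist3 outer 0.048 71 [ 0.5325 -0.0436] [ 0.5206 -0.0435] rms 0.0005
```

```bash
python3 - <<'E'
from h import *
from scipy.optimize import least_squares
a=np.radians(-8.75);L=np.array([[np.cos(a),np.sin(a)],[-np.sin(a),np.cos(a)]])
for f in('scene3','side3','wrist3'):
    p,W=cloud(f);l=W[...,:2]@L.T;X,Y,Z=l[...,0],l[...,1],W[...,2]
    for lo,hi in((.044,.05),(.05,.06),(.06,.07),(.07,.08),(.08,.09)):
        m=(abs(X-.597)<.0175)&(abs(Y+.044)<.0155)&(Z>lo)&(Z<hi);q=l[m]
        if len(q)<10: print(f,lo,len(q));continue
        s=least_squares(lambda c:np.hypot(*(q-c).T)-.014,[.597,-.044],loss='soft_l1',f_scale=.001)
        print(f,lo,len(q),s.x.round(4),np.sqrt((s.fun**2).mean()).round(4),'x',q[:,0].min().round(4),q[:,0].max().round(4),'zmin',Z[m].min().round(4))
E
```

```text
scene3 0.044 5
scene3 0.05 51 [ 0.5972 -0.0425] 0.0012 x 0.5813 0.6008 zmin 0.0502
scene3 0.06 52 [ 0.5974 -0.0428] 0.001 x 0.5814 0.6038 zmin 0.0604
scene3 0.07 48 [ 0.5972 -0.0431] 0.0014 x 0.5818 0.5995 zmin 0.0704
scene3 0.08 51 [ 0.597  -0.0428] 0.0017 x 0.5806 0.5909 zmin 0.08
side3 0.044 3
side3 0.05 39 [ 0.5989 -0.0427] 0.0011 x 0.5828 0.6021 zmin 0.0501
side3 0.06 41 [ 0.5985 -0.0427] 0.0009 x 0.584 0.5992 zmin 0.0601
side3 0.07 33 [ 0.599  -0.0424] 0.0007 x 0.584 0.5966 zmin 0.0702
side3 0.08 40 [ 0.5981 -0.0438] 0.0016 x 0.5837 0.5932 zmin 0.0802
wrist3 0.044 1
wrist3 0.05 210 [ 0.597  -0.0431] 0.0002 x 0.6002 0.6115 zmin 0.0502
wrist3 0.06 298 [ 0.5972 -0.0433] 0.0002 x 0.5961 0.6116 zmin 0.0601
wrist3 0.07 377 [ 0.5972 -0.0431] 0.0008 x 0.6002 0.6116 zmin 0.07
wrist3 0.08 640 [ 0.5971 -0.043 ] 0.0016 x 0.5892 0.6117 zmin 0.08
```

The three depth clouds agree: the vial is upright, and 0.3 mm (x) and 0.7 mm (y) off the line of the standing vials. I'll correct that and go in gently.

Call:
step_arm([
  [[-0.04,-0.07,-0.3,0,2.2],[0,0,-0.4,0,2.2],[0,0,-0.4,0,2.2],[0,0,-0.3,0,2.2],[0,0,-0.2,0,2.2],[0,0,0,0,2.2]],
])

```text
clock: 6.15
tool_pos: [0.5842, -0.1339, 0.0621]
orientation: [180.0, 0.0, -8.6]
force: [0.3, -0.2, -0.2]
opening: 0.0269
gripper_force: 30.0
```

Call:
step_arm([
  [[0,0,-0.4,0,2.2],[0,0,-0.4,0,2.2],[0,0,-0.4,0,2.2],[0,0,-0.2,0,2.2],[0,0,0,0,2.2]],
])

```text
clock: 6.65
tool_pos: [0.5842, -0.1339, 0.0481]
orientation: [180.0, 0.0, -8.6]
force: [-0.2, 0.4, -0.7]
opening: 0.0267
gripper_force: 30.0
```

Call:
step_arm([
  [[0,0,-0.3,0,2.2],[0,0,-0.2,0,2.2],[0,0,-0.1,0,2.2],[0,0,0,0,2.2],[0,0,0,0,2.2]],
])

```text
clock: 7.15
tool_pos: [0.5845, -0.1339, 0.0426]
orientation: [-180.0, -0.0, -8.6]
force: [-0.0, 0.1, -0.4]
opening: 0.0272
gripper_force: 30.0
```

Call:
step_arm([
  [[0,0,-0.06,0,2.2],[0,0,0,0,2.2],[0,0,0,0,2.8],[0,0,0,0,3.4],[0,0,0,0,4],[0,0,0,0,4.6],[0,0,0,0,5],[0,0,0,0,5],[0,0,1,0,5],[0,0,2,0,5]],
])

```text
clock: 8.15
tool_pos: [0.5834, -0.1339, 0.0714]
orientation: [180.0, 0.2, -8.7]
force: [-0.3, 0.2, 0.2]
opening: 0.0502
gripper_force: 0.0
```

Call:
step_arm([
  [[0,0,3,0,5],[0,0,3,0,5],[0,0,3,0,3],[-3,0.5,0,0,1],[-4,0.6,0,0,0],[-4,0.6,0,0,0],[-4,0.6,0,0,0],[-2,0.3,0,0,0],[0,0,0,0,0],[0,0,0,0,0]],
])

```text
clock: 9.15
tool_pos: [0.4151, -0.1078, 0.1632]
orientation: [-180.0, -0.1, -8.6]
force: [0.3, -0.4, 0.7]
opening: 0.0004
gripper_force: 0.0
```

```bash
python3 - <<'E'
from h import *
from scipy.optimize import least_squares
a=np.radians(-8.75);L=np.array([[np.cos(a),np.sin(a)],[-np.sin(a),np.cos(a)]])
o=ctrl.get_obs();print(o['tool_pos'],o['orientation'],'lane',L@o['tool_pos'][:2],o['force'])
for n in('wrist','scene','side'):
    f=n+'4';snap(n,f);p,W=cloud(f);l=W[...,:2]@L.T;X,Y,Z=l[...,0],l[...,1],W[...,2]
    for nm,x0 in(('last',.597),('mid',.559),('outer',.521)):
        m=(abs(X-x0)<.0175)&(abs(Y+.044)<.0155)&(Z>.040)&(Z<.053);q=l[m]
        c=W[(abs(X-x0)<.016)&(abs(Y+.044)<.0155)&(Z>.06)&(Z<.08)]
        if len(q)<10: print(f,nm,len(q));continue
        s=least_squares(lambda c:np.hypot(*(q-c).T)-.014,[x0,-.044],loss='soft_l1',f_scale=.001)
        print(f,nm,len(q),s.x.round(4),'ztop',np.percentile(c[:,2],[50,95]).round(4) if len(c) else 0)
    m=(Z>.05)&(Z<.068)&(X>.455)&(X<.49)&(abs(Y+.044)<.03);q=l[m];print('handle',len(q),q.min(0).round(4) if len(q) else 0,q.max(0).round(4) if len(q) else 0,np.median(Z[m]))
E
```

```text
[ 0.41508714 -0.1078217   0.16316332] [-1.79966381e+02 -1.43553444e-01 -8.59745152e+00] lane [ 0.42665835 -0.04342236] [ 0.25689499 -0.38151518  0.71433616]
wrist4 last 0
wrist4 mid 157 [ 0.5598 -0.044 ] ztop [0.0676 0.0689]
wrist4 outer 88 [ 0.5215 -0.0439] ztop [0.0677 0.0688]
handle 643 [ 0.4704 -0.0654] [ 0.4782 -0.0226] 0.06140587897513494
scene4 last 69 [ 0.5963 -0.0432] ztop [0.0671 0.0696]
scene4 mid 80 [ 0.5589 -0.0436] ztop [0.0672 0.0691]
scene4 outer 81 [ 0.5209 -0.0432] ztop [0.0672 0.0691]
handle 145 [ 0.4679 -0.0673] [ 0.4772 -0.0227] 0.059098758995838274
side4 last 59 [ 0.598  -0.0434] ztop [0.0675 0.0694]
side4 mid 62 [ 0.5607 -0.0437] ztop [0.0673 0.0695]
side4 outer 61 [ 0.5223 -0.0436] ztop [0.0677 0.0693]
handle 124 [ 0.4701 -0.0649] [ 0.4787 -0.0208] 0.06008232515727885
```

Call:
step_arm([
  [[0,0,-2.5,0,0],[0,0,-2.5,0,0],[0,0,-2.5,0,0],[0,0,-2.2,0,0],[0,-0.03,-1.5,0,0],[0,0,-1,0,0],[0,0,0,0,0],[0,0,0,0,0]],
])

```text
clock: 10.1
tool_pos: [0.4149, -0.1083, 0.0401]
orientation: [180.0, 0.0, -8.6]
force: [0.7, 0.6, -0.4]
opening: 0.0001
gripper_force: 0.0
```

```bash
python3 - <<'E'
from h import *
a=np.radians(-8.75);L=np.array([[np.cos(a),np.sin(a)],[-np.sin(a),np.cos(a)]])
o=ctrl.get_obs();print(o['tool_pos'],'lane',L@o['tool_pos'][:2],o['force'])
for f in('scene0','side0','w1','wrist2'):
    p,W=cloud(f);l=W[...,:2]@L.T;X,Y,Z=l[...,0],l[...,1],W[...,2]
    m=(Z>.082)&(Z<.092)&(X>.6)&(X<.8)&(abs(Y+.044)<.06);q=l[m]
    if len(q)>10: print(f,len(q),np.percentile(q[:,0],[0,2,10]).round(4),q[:,1].min(),q[:,1].max())
E
```

```text
[ 0.41494752 -0.10827056  0.04009996] lane [ 0.42658864 -0.04388723] [ 0.68441486  0.56007892 -0.36536933]
scene0 907 [0.6531 0.6553 0.6575] -0.10395296304488653 0.01595650037303076
side0 1062 [0.6559 0.6576 0.6597] -0.10348507414085396 0.015946430394888744
wrist2 28205 [0.6003 0.6581 0.6634] -0.10399522342674236 0.015992124554294176
```

Call:
step_arm([
  [[0.99,-0.15,0,0,0],[0.99,-0.15,0,0,0],[0.79,-0.12,0,0,0],[0.3,-0.05,0,0,0],[0.2,-0.03,0,0,0],[0.2,-0.03,0,0,0],[0.2,-0.03,0,0,0],[0.2,-0.03,0,0,0],[0.2,-0.03,0,0,0],[0.2,-0.03,0,0,0]],
])

```text
clock: 11.1
tool_pos: [0.4574, -0.1147, 0.04]
orientation: [-180.0, -0.0, -8.6]
force: [-1.0, 0.7, -0.5]
opening: 0.0006
gripper_force: 0.5
```

Call:
step_arm([
  [[0.3,-0.05,0,0,0],[0.3,-0.04,0,0,0],[0.3,-0.05,0,0,0],[0.3,-0.04,0,0,0],[0.3,-0.05,0,0,0],[0.3,-0.05,0,0,0],[0.3,-0.04,0,0,0],[0.3,-0.05,0,0,0],[0.3,-0.05,0,0,0],[0.3,-0.04,0,0,0]],
])

```text
clock: 12.1
tool_pos: [0.4874, -0.1194, 0.0399]
orientation: [180.0, 0.0, -8.6]
force: [-1.3, 0.5, -0.1]
opening: 0.0004
gripper_force: 0.5
```

Call:
step_arm([
  [[0.25,-0.04,0,0,0],[0.25,-0.04,0,0,0],[0.25,-0.04,0,0,0],[0.25,-0.04,0,0,0],[0.2,-0.03,0,0,0],[0.2,-0.03,0,0,0],[0.2,-0.03,0,0,0],[0.2,-0.03,0,0,0]],
])

```text
clock: 12.9
tool_pos: [0.503, -0.1225, 0.0397]
orientation: [180.0, 0.2, -8.7]
force: [-8.9, 0.5, 7.3]
opening: 0.0003
gripper_force: 4.4
```

Call:
step_arm([
  [[0.15,-0.02,0,0,0],[0.15,-0.02,0,0,0],[0.15,-0.03,0,0,0],[0.1,-0.01,0,0,0],[0,0,0,0,0]],
])

```text
clock: 13.4
tool_pos: [0.5083, -0.1234, 0.0397]
orientation: [179.9, 0.2, -8.7]
force: [-8.7, 0.3, 6.0]
opening: 0.0003
gripper_force: 4.0
```

Call:
step_arm([
  [[0.1,-0.015,0.02,0,0],[0.1,-0.015,0.02,0,0],[0.1,-0.015,0.02,0,0]],
])

```text
clock: 13.7
tool_pos: [0.5128, -0.1235, 0.0403]
orientation: [180.0, 0.1, -8.7]
force: [-3.0, -0.2, 0.4]
opening: 0.0005
gripper_force: 2.1
```

Call:
step_arm([
  [[0.1,-0.015,0.01,0,0],[0.1,-0.015,0.01,0,0],[0.1,-0.015,0,0,0]],
])

```text
clock: 14.0
tool_pos: [0.5156, -0.1239, 0.0404]
orientation: [180.0, 0.1, -8.7]
force: [-6.8, 0.4, 0.9]
opening: 0.0003
gripper_force: 3.3
```

Call:
step_arm([
  [[0.1,-0.015,0.01,0,0],[0.1,-0.015,0,0,0],[0.1,-0.015,0.01,0,0]],
])

```text
clock: 14.3
tool_pos: [0.5183, -0.1244, 0.0405]
orientation: [180.0, 0.2, -8.7]
force: [-7.5, 0.3, 0.2]
opening: 0.0004
gripper_force: 3.5
```

Call:
step_arm([
  [[0.1,-0.015,0,0,0],[0.1,-0.015,0.01,0,0]],
])

```text
clock: 14.5
tool_pos: [0.5201, -0.1247, 0.0405]
orientation: [180.0, 0.2, -8.7]
force: [-7.5, 0.1, 0.7]
opening: 0.0006
gripper_force: 3.6
```

Call:
step_arm([
  [[0.1,-0.015,0,0,0],[0.1,-0.015,0.01,0,0]],
])

```text
clock: 14.7
tool_pos: [0.5219, -0.125, 0.0406]
orientation: [180.0, 0.2, -8.7]
force: [-7.8, -0.0, 1.2]
opening: 0.0005
gripper_force: 4.1
```

Call:
step_arm([
  [[0.1,-0.015,0,0,0],[0.1,-0.015,0.01,0,0]],
])

```text
clock: 14.9
tool_pos: [0.5235, -0.1253, 0.0405]
orientation: [180.0, 0.2, -8.7]
force: [-9.0, 0.5, 1.4]
opening: 0.0007
gripper_force: 4.3
```

Call:
step_arm([
  [[0.1,-0.015,0,0,0]],
])

```text
clock: 15.0
tool_pos: [0.5246, -0.1254, 0.0406]
orientation: [180.0, 0.2, -8.7]
force: [-6.8, 0.9, -0.0]
opening: 0.0003
gripper_force: 3.3
```

Call:
step_arm([
  [[0.1,-0.015,0.01,0,0]],
])

```text
clock: 15.1
tool_pos: [0.5261, -0.1255, 0.0408]
orientation: [180.0, 0.2, -8.7]
force: [-8.5, 0.7, 1.0]
opening: 0.0003
gripper_force: 4.4
```

Call:
step_arm([
  [[0.05,-0.008,0,0,0]],
])

```text
clock: 15.2
tool_pos: [0.5261, -0.1256, 0.0406]
orientation: [180.0, 0.2, -8.7]
force: [-9.1, 0.6, 0.8]
opening: 0.0001
gripper_force: 4.5
```

Call:
step_arm([
  [[0.05,-0.008,0,0,0]],
])

```text
clock: 15.3
tool_pos: [0.5261, -0.1257, 0.0405]
orientation: [180.0, 0.3, -8.7]
force: [-8.9, 0.6, 1.5]
opening: 0.0006
gripper_force: 4.9
```

Call:
step_arm([
  [[0.05,-0.008,0.01,0,0]],
])

```text
clock: 15.4
tool_pos: [0.5262, -0.1258, 0.0405]
orientation: [180.0, 0.3, -8.7]
force: [-10.6, 1.0, 1.7]
opening: 0.0007
gripper_force: 5.3
```

Call:
step_arm([
  [[0.05,-0.008,0,0,0]],
])

```text
clock: 15.5
tool_pos: [0.5263, -0.126, 0.0404]
orientation: [180.0, 0.3, -8.7]
force: [-11.8, 1.5, 1.3]
opening: 0.0004
gripper_force: 5.8
```

Call:
step_arm([
  [[0.05,-0.008,0,0,0]],
])

```text
clock: 15.6
tool_pos: [0.5264, -0.1261, 0.0403]
orientation: [179.9, 0.4, -8.7]
force: [-11.7, 0.9, 2.6]
opening: 0.0004
gripper_force: 6.2
```

Call:
step_arm([
  [[0.05,-0.008,0.01,0,0],[0,0,0,0,0]],
])

```text
clock: 15.8
tool_pos: [0.5265, -0.1262, 0.0402]
orientation: [179.9, 0.4, -8.7]
force: [-12.6, 0.9, 3.5]
opening: 0.0003
gripper_force: 6.3
```

Call:
step_arm([
  [[0.05,-0.008,0.02,0,0],[0,0,0,0,0],[0,0,0,0,0]],
])

```text
clock: 16.1
tool_pos: [0.5266, -0.1263, 0.0403]
orientation: [179.9, 0.5, -8.7]
force: [-13.6, 1.7, 2.6]
opening: -0.0
gripper_force: 6.7
```

Call:
step_arm([
  [[-0.1,0.015,0,0,0],[-0.1,0.015,0,0,0],[-0.1,0.015,0,0,0],[-0.1,0.015,0,0,0]],
])

```text
clock: 16.5
tool_pos: [0.5263, -0.1255, 0.0414]
orientation: [180.0, 0.1, -8.7]
force: [-3.6, 0.2, -0.8]
opening: 0.0008
gripper_force: 2.2
```

Call:
step_arm([
  [[-0.1,0.015,0,0,0],[-0.1,0.015,0,0,0],[-0.1,0.015,0,0,0],[-0.1,0.015,0,0,0],[-0.1,0.015,0,0,0]],
])

```text
clock: 17.0
tool_pos: [0.5229, -0.1246, 0.042]
orientation: [-180.0, -0.1, -8.6]
force: [0.0, 0.0, -0.8]
opening: 0.0003
gripper_force: 0.3
```

Call:
step_arm([
  [[-1,0.15,0,0,0],[-2,0.3,0,0,0],[-3,0.45,0,0,0],[-1,0.15,3,0,0],[0,0,3,0,0],[0,0,4,0,0],[0,0,3,0,0],[0,0,0,0,0],[0,0,0,0,0]],
])

```text
clock: 17.9
tool_pos: [0.4525, -0.1139, 0.1726]
orientation: [-179.9, -0.2, -8.6]
force: [-0.3, -1.2, -0.9]
opening: 0.0003
gripper_force: 0.0
```

```bash
python3 - <<'E'
from h import *
from scipy.optimize import least_squares
a=np.radians(-8.75);L=np.array([[np.cos(a),np.sin(a)],[-np.sin(a),np.cos(a)]])
o=ctrl.get_obs();print(o['tool_pos'],o['force'])
for n in('wrist','scene','side'):
    f=n+'5';snap(n,f);p,W=cloud(f);l=W[...,:2]@L.T;X,Y,Z=l[...,0],l[...,1],W[...,2]
    for nm,x0 in(('mid',.638),('outer',.600)):
        m=(abs(X-x0)<.0175)&(abs(Y+.044)<.0155)&(Z>.040)&(Z<.053);q=l[m]
        c=W[(abs(X-x0)<.016)&(abs(Y+.044)<.0155)&(Z>.06)&(Z<.08)]
        if len(q)<10: print(f,nm,len(q));continue
        s=least_squares(lambda c:np.hypot(*(q-c).T)-.014,[x0,-.044],loss='soft_l1',f_scale=.001)
        print(f,nm,len(q),s.x.round(4),'ztop',np.percentile(c[:,2],[50,95]).round(4))
    m=(Z>.05)&(Z<.068)&(X>.53)&(X<.57)&(abs(Y+.044)<.03);q=l[m];print('handle',len(q),q.min(0).round(4) if len(q) else 0,q.max(0).round(4) if len(q) else 0)
b=[cv2.resize(cv2.imread('pics/%s5.png'%n)[v:v+100,u:u+100],(390,590),interpolation=cv2.INTER_CUBIC) for n,u,v in(('wrist',200,60),('side',165,120))]
cv2.imwrite('pics/v5.png',np.hstack(b))
E
```

```text
[ 0.45247889 -0.11392472  0.17258119] [-0.31166701 -1.20741612 -0.85877258]
wrist5 mid 0
wrist5 outer 140 [ 0.5981 -0.044 ] ztop [0.0676 0.0689]
handle 625 [ 0.5466 -0.0654] [ 0.5547 -0.0214]
scene5 mid 68 [ 0.6357 -0.0441] ztop [0.0671 0.0691]
scene5 outer 72 [ 0.5974 -0.0436] ztop [0.0671 0.0692]
handle 125 [ 0.5437 -0.0657] [ 0.5526 -0.0221]
side5 mid 64 [ 0.6368 -0.0446] ztop [0.0675 0.0697]
side5 outer 64 [ 0.5991 -0.0438] ztop [0.0674 0.0696]
handle 125 [ 0.546  -0.0643] [ 0.5554 -0.0194]
```

View pics/v5.png

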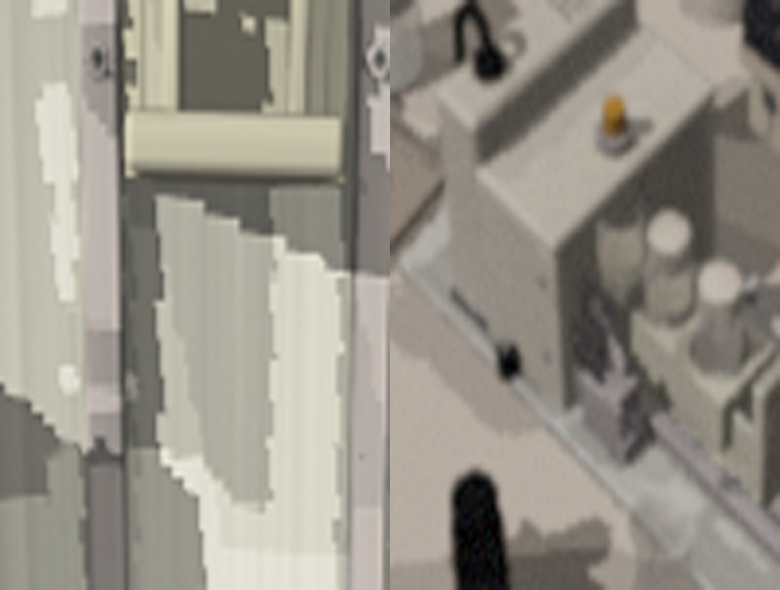

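The carrier is 76.5 mm further along and stays put with the tool withdrawn. The side view shows all three vials upright, with the pawl arm in against its side. The push gave the click at about 9 to 6.8 N, then a steady 13.6 N on the bumpers, and the carrier didn't follow the tool back. Handing in.

```bash
python3 -c "
from plant import close_job
print(close_job())"
```

```text
the job is handed in; nothing more can be done
None
```

I stood the last vial in the inner pocket, pushed the carrier in until it clicked and held, and handed the job in at about 18 s; the latch is judged from push force and carrier position (the pawl angle was not measured), and no verdict came back.

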